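# Rake out an L-shaped tile joint

## Robot

A 7-joint arm with a two-finger parallel gripper is mounted at the origin on a cart in front of the work surface, level with it; the furniture and walls round the work are solid. World frame = base frame: x ahead of the robot, y to its left, z up, the work surface at z = 0. Lengths are in m, angles in rad, forces in N, time in s.
With the tool pointing down it reaches from about 0.4 to 0.85 m from the base axis. Payload 10.4 kg.
Tool frame: the origin (TCP) lies on the centre line of the jaws, within the pads' length; the fingertips stand 11 mm ahead of it and the grasp point (between the pads) lies 8 mm behind it (tip_reach is the distance from the TCP to the fingertips, in m); z points along the fingers, y is the line along which they close (so a half turn about z gives the same grasp; the last joint's range is limited). The gripper opens to 85 mm and grips with 20 to 120 N. Pads are 22 mm wide; open, the fingers measure 114 mm over their backs; the gripper's body (76 mm by 85 mm) begins 54 mm behind the grasp point. The pads swing forward as they close: fully open they stand 13 mm farther back than shut.
Start: joints at [1.269, 0.332, -0.065, 1.46, 0.022, 1.35, -0.088], TCP at [0.172, -0.601, 0.242] pointing down, gripper open.
Joint ranges: [-2.6, 2.6], [-0.5, 2.12], [-1.47, 1.34], [0.16, 2.42], [-1.27, 4.41], [0.06, 2.06], [-2.6, 2.6]. Speed limits (rad/s): [2.22, 2.22, 2.79, 2.79, 3.14, 3.14, 3.14].

## Interface

Orientations are given as a unit quaternion [x, y, z, w].
In Python, from workcell import get_obs, camera, hand_in, tip_reach gives the robot as it stands. The module is installed in compiled form; this text tells all that it offers.
- The arm moves only by the tool move_arm, never from a script. Its argument "plan" is a list of rows, each an object with "delta_pos": the shift along the tool's x, y, z in shares of 0.75 m (1.0 is 0.75 m), a list of three; "turn": the turn, a rotation vector about the tool's x, y, z in normalised numbers (1 is 120 degrees), a list of three; "fingers": the closure, from 0 (fully open) to 1 (shut). A call has 1 to 12 rows; each row is the pose to reach, as a shift and turn from the pose commanded when the call began, along the tool's axes at that moment; what a row does not reach only later rows make up. A row lasts 1/8 s, in which the tool goes at most 62.5 mm and 10.7 degrees, less where a joint would pass 70% of its speed; a pose out of reach is approached as far as the arm can. A shift or turn number past 1, either way, is cut back to 1. A call with a gripper value outside its range is refused whole. The fingers move at their own pace and stop on an object; "force" is the grip in N (left out, the last holds). Time passes only in rows, so rows that repeat a pose let the fingers close. It gives the time, the measured TCP pose, the force, the opening and the grip force at its end, in the units of the state.
- get_obs(): the state, without advancing time (a new reading comes with each control period).
- camera(name): name is "scene" or "top"; returns a dict with "color" (400x640x3 uint8, red, green, blue), "range_z" (400x640 float32, m along the optical axis (not along the pixel's ray), 0 where there is no reading), "fx", "fy", "cx", "cy" (pixels), "k1" (the pictures are not rectified: a ray, as slopes to the right and down, at radius r is drawn at 1 + k1 r^2 times it, then the intrinsics apply), "R" (3x3) and "t" (3): a world point X has camera coordinates R X + t. Camera axes: x right, y down, z forward; pixel columns grow to the right and rows downward; lengths in m; the calibration is good to about 2 mm. A picture is of the moment at which its call begins.
- hand_in(): hands the job in; it is judged then, once.
The state is a dict: "clock": time; "joint_pos": joint angles; "joint_velocities": joint speeds; "tau": joint torques, N m; "position": TCP position; "ee_rot": TCP orientation; "ft_force": force on the tool from outside, world axes, zero at the start; "torque": the same for the moment, N m; "grip_width": opening from 0.0 (shut) to 1.0 (fully open); "grasp_force": force on a finger pad.
Only numpy, scipy, OpenCV 4.12 (cv2) and the standard library are available. Lean on these libraries where they do the work, as an engineer would, in place of code of your own. Each camera call takes 0.05 s, during which the arm holds its last target. There are 200 camera calls.

## Task

Rake out the L-shaped joint between the two tiles on the sample board: first clear away the tape measure that lies across it and stand it upright in the low metal tray. Then take the raking tool from its forked stand, put its point down into the joint at the open end of the longer leg and draw it slowly (about 4 cm/s) round the corner to the open end of the shorter leg, in one unbroken pass with the point always down in the joint; anywhere else carry the point well above the tiles. Finally hang the tool back by its collar, upright in the fork of the stand, and leave everything else on the table where it is.

Things in the scene. Friction and masses are not known exactly. Their poses are not given: they have to be found in the camera images.
- tile_board: fixed tile sample board: backer 206 (x) x 216 (y) x 12 mm; on it two terracotta tiles 12 mm thick (faces 24 mm above table). Origin: centre of underside, z up. A rectangular tile (x -95..5, y -40..100 mm) sits in an L-shaped one; the joint between is a groove 12 mm wide, 12 deep: long leg at x = 11 mm from open end y = 100 to corner y = -46; short leg at y = -46 from corner to open end x = -95
- joint_start (a point): centre line of the joint, at the height of the tile faces, 10 mm inside the open end of the long leg: the pass starts here
- joint_mid_long (a point): centre line of the joint, height of the tile faces, about half way along the long leg
- joint_corner (a point): centre of the joint's right-angled corner, height of the tile faces
- joint_mid_short (a point): centre line of the joint, height of the tile faces, about half way along the short leg
- joint_end (a point): centre line of the joint, height of the tile faces, 8 mm inside the open end of the short leg: the pass ends here
- raker: raking tool, loose, 140 g, round, 148 mm long. Origin: its point (4 mm wide); z runs up the tool. Steel cone widens to 12 mm at z = 24; shaft 12 mm thick to z = 72; steel collar 36 mm wide, z 72 to 78; wooden handle 22 mm thick, z 78 to 148 mm: grip this, any way round. At the start it hangs upright by its collar in the fork of the stand, free to shift a few mm
- raker_stand: dark steel tool stand, fixed. Origin: centre of the fork's slot, at table height; x points to the post behind. The fork is a level plate, top 92 mm above the table, slot 20 mm wide, open to -x, closed at x = +10 mm; nothing above it. The tool hangs with its collar on the plate, point 20 mm above the table; it lifts straight up and goes back straight down
- tool_tray: low open aluminium tray, fixed, 150 (x) x 130 (y) mm, rim 15 mm high, walls 4 mm, floor about 4 mm thick. Origin: centre of the underside.
- tape_measure: tape measure in a yellow case, loose, 240 g, 34 mm thick (x), 78 mm long (y), 64 mm high (z), standing upright across the long leg of the joint, on the tile faces. Origin: centre of the underside. Grip it across its thickness (along its own x).
- masking_tape: wide roll of cream tape, 104 mm across, 25 mm high, bystander. Origin: centre of the underside
- black_tape: small roll of black tape, 58 mm across, 19 mm high, bystander. Origin: centre of the underside
- nail_box: small cardboard carton, 53 x 75 x 46 mm, bystander. Origin: centre of the underside

How it is judged:
On the way, in this order (a step that is already met when the one before it is completed fails the run):
1. the tape measure stands upright in the tray, let go (x of tape_measure in the frame of tool_tray between -0.06 and 0.06 m and y of tape_measure in the frame of tool_tray between -0.05 and 0.05 m and z of tape_measure in the frame of tool_tray between -0.002 and 0.01 m and angle between tape_measure's own z axis and vertical below 0.12 rad and contact force between the fingers and tape_measure below 0.3 N and linear speed of tape_measure below 0.02 m/s), for 0.2 s.
2. the raking tool has been lifted out of its stand (height (world z) of raker above 0.11 m), for 0.1 s.
3. the tool's point is down in the joint (at least 2.5 mm below the tile faces) at the open end of the long leg (horizontal distance between raker and joint_start below 0.01 m and z of raker in the frame of tile_board between 0.008 and 0.0215 m), for 0.05 s.
4. the tool's point is down in the joint (at least 2.5 mm below the tile faces) half way along the long leg (horizontal distance between raker and joint_mid_long below 0.01 m and z of raker in the frame of tile_board between 0.008 and 0.0215 m), for 0.05 s.
5. the tool's point is down in the joint (at least 2.5 mm below the tile faces) at the corner (horizontal distance between raker and joint_corner below 0.01 m and z of raker in the frame of tile_board between 0.008 and 0.0215 m), for 0.05 s.
6. the tool's point is down in the joint (at least 2.5 mm below the tile faces) half way along the short leg (horizontal distance between raker and joint_mid_short below 0.01 m and z of raker in the frame of tile_board between 0.008 and 0.0215 m), for 0.05 s.
7. the tool's point is down in the joint (at least 2.5 mm below the tile faces) at the open end of the short leg (horizontal distance between raker and joint_end below 0.01 m and z of raker in the frame of tile_board between 0.008 and 0.0215 m), for 0.05 s.
At the end, for the whole second after the job is handed in: the tape measure stands upright on the tray floor, its centre within 60 mm (tray x) and 50 mm (tray y) of the tray centre; the raking tool hangs upright (within 6 degrees), collar on the fork, axis within 10 mm along and 8 mm across of the slot centre, height within 4 mm; both at rest (x of tape_measure in the frame of tool_tray between -0.06 and 0.06 m and y of tape_measure in the frame of tool_tray between -0.05 and 0.05 m and z of tape_measure in the frame of tool_tray between -0.002 and 0.01 m and angle between tape_measure's own z axis and vertical below 0.12 rad and linear speed of each of tape_measure, raker below 0.02 m/s and x of raker in the frame of raker_stand between -0.01 and 0.01 m and y of raker in the frame of raker_stand between -0.008 and 0.008 m and z of raker in the frame of raker_stand between 0.016 and 0.024 m and angle between raker's own z axis and vertical below 0.1 rad); the robot touches nothing.
It fails at once if the tool moves faster than 0.12 m/s while its point is in the joint (more than 20 mm from the marked start and end points) (x of raker in the frame of tile_board between -0.105 and 0.105 m and y of raker in the frame of tile_board between -0.11 and 0.11 m and z of raker in the frame of tile_board below 0.024 m and horizontal distance between raker and joint_start above 0.02 m and horizontal distance between raker and joint_end above 0.02 m and linear speed of raker above 0.12 m/s).
It fails at once if the point is lifted out of the joint before the pass is over, or brought within 10 mm of the tile faces elsewhere than within 30 mm of the marked start and end points (x of raker in the frame of tile_board between -0.105 and 0.105 m and y of raker in the frame of tile_board between -0.11 and 0.11 m and z of raker in the frame of tile_board between 0.026 and 0.034 m and horizontal distance between raker and joint_start above 0.03 m and horizontal distance between raker and joint_end above 0.03 m).
It fails at once if the tool is pressed against the board with more than 40 N (contact force between raker and tile_board above 40 N).
It fails at once if the tape measure is knocked over (angle between tape_measure's own z axis and vertical above 0.8 rad).
It fails at once if a bystander is moved more than 15 mm (distance of any of masking_tape, black_tape, nail_box from where it was at the start of the episode above 0.015 m).
It also fails if it takes over 72 s, if anything falls off the work surface, if the arm or the gripper's body presses on something with over 40 N, if the wrist force passes 120 N, or if a joint passes its speed limit or range.

## Working session

There is one attempt and no reset: what is moved stays moved. The work goes in short steps, Python scripts to look and compute and a tool call to move; the robot and the scene stay as the last step left them, time stands still between calls to the robot, and variables do not carry over. Pictures are saved under pics/ and viewed, at most 10 in all, crops included, and the job is handed in when it is done.

Besides the shell and the picture viewer there is one more tool, called after "Call:" as name(argument=value, ...) on one line, values as JSON. move_arm: Moves the arm, as the interface text tells. Its arguments: {"type":"object","properties":{"plan":{"type":"array","items":{"type":"object","properties":{"delta_pos":{"type":"array","items":{"type":"number"}},"turn":{"type":"array","items":{"type":"number"}},"fingers":{"type":"number"}}}},"force":{"type":"number"}},"required":["plan"]}

```bash
mkdir -p pics
cat > h.py <<'E'
import numpy as np, cv2
from workcell import *
def shot(n):
    c=camera(n); np.savez(f'{n}.npz',**c); return c
def cloud(c):
    # world points for each pixel
    v,u=np.mgrid[0:400,0:640].astype(np.float64)
    K=np.array([[c['fx'],0,c['cx']],[0,c['fy'],c['cy']],[0,0,1]],float)
    p=cv2.undistortPoints(np.stack([u.ravel(),v.ravel()],1)[:,None],K,np.array([float(c['k1']),0,0,0]))[:,0]
    z=c['range_z'].ravel().astype(float)
    X=np.c_[p[:,0]*z,p[:,1]*z,z]
    W=(X-np.asarray(c['t']).ravel())@np.asarray(c['R'])
    W[z==0]=np.nan
    return W.reshape(400,640,3)
def load(n): return dict(np.load(f'{n}.npz'))
E
python3 - <<'E'
from h import *
for n in('scene','top'):
    c=shot(n); cv2.imwrite(f'pics/{n}0.png',c['color'][:,:,::-1])
    R=c['R'];print(n,'cam at',-R.T@c['t'],'axis',R[2],c['k1'],c['fx'])
print(get_obs(),tip_reach)
E
```

```text
scene cam at [ 0.13032557 -0.30057838  0.97045733] axis [ 0.42515894  0.29972987 -0.85405028] 0.02760761434322962 458.54881267265245
top cam at [0.40884651 0.05977519 0.9646279 ] axis [ 0.19637462 -0.02187106 -0.98028499] -0.09075447386211578 387.5928552234466
{'clock': 0.1, 'joint_pos': array([ 1.26942427,  0.33280992, -0.06468108,  1.46084424,  0.02159947,
        1.34989168, -0.08850587]), 'joint_velocities': array([ 7.68982618e-05, -1.41268661e-03,  9.17433487e-04, -1.74462106e-03,
       -1.08146222e-04, -4.24552380e-04, -7.55545911e-05]), 'tau': array([ 2.56728112e-03, -6.26746273e+01,  4.98552003e-02, -3.92428887e+01,
        1.63747830e-02,  6.89830500e-03, -2.46110818e-05]), 'position': array([ 0.17188581, -0.60057345,  0.24160091]), 'ee_rot': array([ 9.90301632e-01,  1.38932655e-01, -1.17829970e-04, -6.17844001e-04]), 'ft_force': array([-0.43575955,  0.04565476,  0.86267644]), 'torque': array([-0.02019453, -0.00820333, -0.03653993]), 'grasp_force': 0.0, 'grip_width': 0.9991582853476789} 0.011
```

View pics/scene0.png

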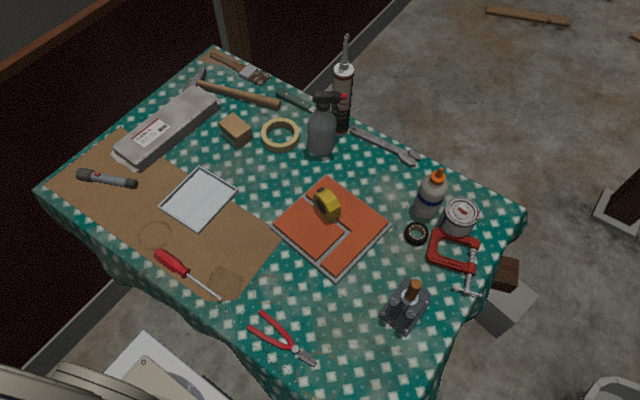

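View pics/top0.png

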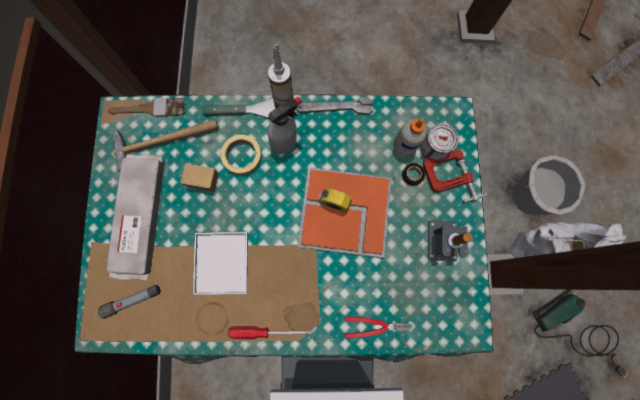

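The overhead view looks along +x, with up = +x and right = −y. It shows:
- the board about (345,212), with the tape measure at (336,199) across the long leg
- the joint corner near (365,208), with the short leg's open end at (362,250)
- the tray at (220,263)
- the stand at (447,240), with the raker handle tilting to (460,238)
- the bystanders: masking tape (240,154), black tape (413,174), carton (198,178)

The scene view has the same items: board (330,225), tape measure (327,204), tray (199,198), stand (405,305) and handle (412,288).

```bash
cat >> h.py <<'E'
def onplane(c,uv,z):
    K=np.array([[c['fx'],0,c['cx']],[0,c['fy'],c['cy']],[0,0,1]],float)
    p=cv2.undistortPoints(np.asarray(uv,float).reshape(-1,1,2),K,np.array([float(c['k1']),0,0,0]))[:,0]
    d=np.c_[p,np.ones(len(p))]@np.asarray(c['R']); o=-np.asarray(c['R']).T@np.asarray(c['t']).ravel()
    return o+d*((z-o[2])/d[:,2])[:,None]
def rect(pts): return cv2.minAreaRect(np.asarray(pts[:,:2]*1000,np.float32))
def mask(c,lo,hi,box):
    hsv=cv2.cvtColor(c['color'],cv2.COLOR_RGB2HSV); m=cv2.inRange(hsv,lo,hi)
    k=np.zeros_like(m); k[box[1]:box[3],box[0]:box[2]]=1; return (m>0)&(k>0)
def big(m):
    n,l,s,_=cv2.connectedComponentsWithStats(m.astype(np.uint8)); return l==1+s[1:,4].argmax()
def uvs(m): v,u=np.nonzero(m); return np.c_[u,v]
E
python3 - <<'E'
from h import *
B={'top':dict(board=(290,160,400,265),tape=(315,182,358,216),tray=(180,222,260,305),stand=(420,210,480,270)),
'scene':dict(board=(260,165,400,290),tape=(305,180,347,228),tray=(150,155,250,240),stand=(370,265,440,345))}
np.set_printoptions(precision=4,suppress=True)
for n in('top','scene'):
    c=load(n);W=cloud(c);b=B[n]
    m=mask(c,(0,130,80),(14,255,255),b['board']);m=big(cv2.morphologyEx(m.astype(np.uint8),cv2.MORPH_CLOSE,np.ones((9,9))))
    print(n,'board z',np.nanmedian(W[m][:,2]),'ray rect',rect(onplane(c,uvs(m),.024)))
    m=mask(c,(20,120,60),(34,255,255),b['tape']);m=big(m);P=W[m]
    zt=np.nanpercentile(P[:,2],[50,80,95,99]);t=P[P[:,2]>.078]
    print(' tape z',zt,len(t),'top rect',rect(t) if len(t)>5 else '', np.nanmean(t,0))
    x0,y0,x1,y1=b['tray'];P=W[y0:y1,x0:x1].reshape(-1,3)
    cc=c['color'][y0:y1,x0:x1].reshape(-1,3).astype(int)
    s=(cc.min(1)>110)&(cc.max(1)-cc.min(1)<40); mm=np.zeros((400,640),bool);mm[y0:y1,x0:x1]=s.reshape(y1-y0,x1-x0);mm=big(mm)
    P=W[mm];r=P[P[:,2]>.010]; print(' tray z',np.nanpercentile(P[:,2],[5,50,99]),'rect',rect(onplane(c,uvs(mm),.012)), 'rim',len(r),rect(r))
    x0,y0,x1,y1=b['stand'];P=W[y0:y1,x0:x1].reshape(-1,3)
    print(' stand z',np.nanpercentile(P[:,2],[50,90,99,100]))
    f=P[(P[:,2]>.084)&(P[:,2]<.096)]; print('  fork',len(f),rect(f),f.mean(0),np.nanmedian(f[:,2]))
    f=P[(P[:,2]>.157)]; print('  handle top',len(f),rect(f),f.mean(0))
    f=P[(P[:,2]>.11)&(P[:,2]<.155)]; print('  handle side',len(f),f.mean(0))
    cv2.imwrite(f'pics/{n}_crop.png',cv2.hconcat([cv2.resize(c['color'][a[1]:a[3],a[0]:a[2],::-1],(400,400),interpolation=cv2.INTER_CUBIC) for a in (b['board'],b['stand'])]))
E
```

```text
top board z 0.0238002009925097 ray rect ((580.7732543945312, -23.356224060058594), (197.32752990722656, 188.30593872070312), 82.78434753417969)
 tape z [0.0839 0.0877 0.0894 0.0908] 302 top rect ((600.1609497070312, -0.6349830627441406), (53.75532531738281, 34.161075592041016), 67.36959838867188) [0.5997 0.0005 0.0851]
 tray z [0.0004 0.004  0.0171] rect ((463.77288818359375, 280.1448059082031), (170.84234619140625, 140.59329223632812), 0.09605451673269272) rim 389 ((454.56024169921875, 284.009033203125), (152.18072509765625, 130.6229248046875), 0.9940336346626282)
 stand z [0.0023 0.0936 0.1677 0.1713]
  fork 503 ((497.94036865234375, -267.5234375), (60.654502868652344, 72.54237365722656), 85.94801330566406) [ 0.5004 -0.2635  0.0919] 0.09208699571551693
  handle top 88 ((498.043701171875, -266.85540771484375), (19.601032257080078, 20.272144317626953), 43.44369888305664) [ 0.4974 -0.2663  0.1665]
  handle side 79 [ 0.496  -0.2604  0.133 ]
scene board z 0.02401378191743533 ray rect ((580.3153686523438, -26.01995086669922), (199.1996612548828, 189.86013793945312), 82.822509765625)
 tape z [0.0815 0.0874 0.0892 0.0906] 271 top rect ((600.6014404296875, 0.5529441833496094), (54.672950744628906, 32.72227478027344), 71.04292297363281) [ 0.5986 -0.0022  0.0855]
 tray z [0.0008 0.0047 0.0175] rect ((461.49774169921875, 277.236328125), (165.56002807617188, 145.62802124023438), 0.24982324242591858) rim 347 ((454.6744689941406, 282.84765625), (151.35403442382812, 132.21572875976562), 1.7506884336471558)
 stand z [0.0007 0.0922 0.1668 0.171 ]
  fork 619 ((497.463623046875, -270.0743408203125), (61.700565338134766, 72.16873931884766), 87.852294921875) [ 0.4949 -0.2711  0.0913] 0.09135526275584467
  handle top 127 ((496.1330871582031, -270.13861083984375), (19.361637115478516, 22.743385314941406), 13.654727935791016) [ 0.4952 -0.2702  0.1659]
  handle side 118 [ 0.4892 -0.2708  0.1326]
```

View pics/top_crop.png

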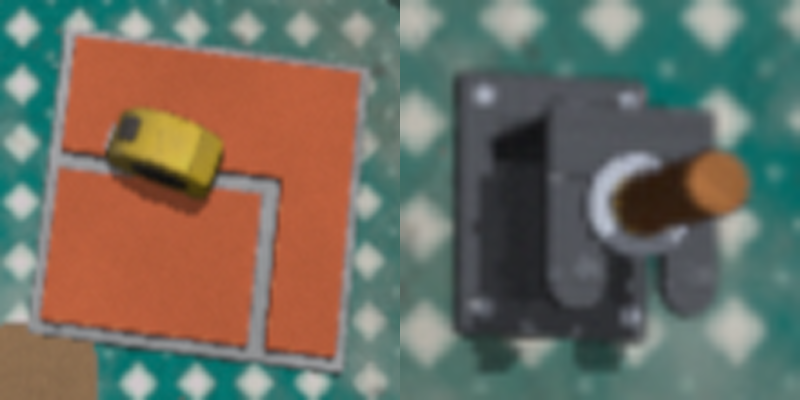

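View pics/scene_crop.png

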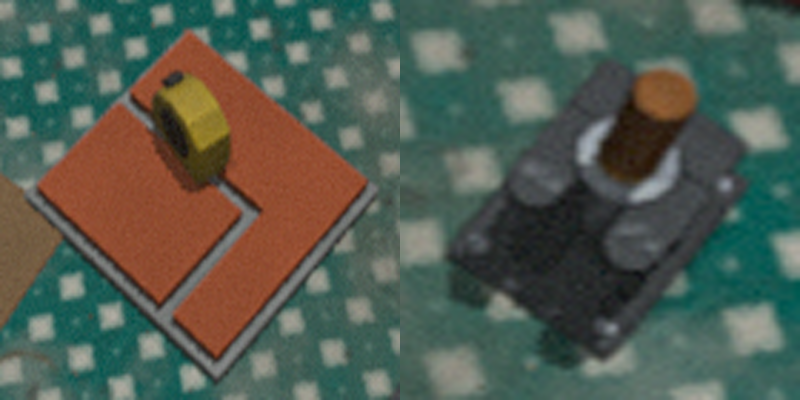

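The crops show the L-joint clearly: in the overhead board crop the open end is left at (62,158), the corner (272,183) and the short end (258,352). The fork opens towards the robot, and the collar ring is at about (640,205) in the stand crop. Heights agree with the text (tiles 24, tape top 88, fork 92, handle top 167 mm).

```bash
cat >> h.py <<'E'
from scipy.spatial.transform import Rotation as Rn
def go(x,y,z,yaw):
    """delta for TCP target; yaw (deg) of tool y axis, tool pointing down"""
    o=get_obs();R=Rn.from_quat(o['ee_rot']);a=np.radians(yaw)
    D=np.c_[[-np.sin(a),np.cos(a),0],[np.cos(a),np.sin(a),0],[0,0,-1]]
    print('delta',(R.inv().apply(np.array([x,y,z])-o['position'])).round(4),'turn',(R.inv()*Rn.from_matrix(D)).as_rotvec().round(3),'tilt',np.degrees(np.arccos(-R.as_matrix()[2,2])).round(2))
E
python3 - <<'E'
from h import *
P=[]
for n,b in(('top',(315,182,358,216)),('scene',(305,180,347,228))):
    W=cloud(load(n))[b[1]:b[3],b[0]:b[2]].reshape(-1,3);w=W[(W[:,2]>.035)&(W[:,2]<.095)];P.append(w);print(n,len(w),rect(w))
print(rect(np.vstack(P)))
go(.6,0,.2,-20)
E
```

```text
top 526 ((601.6897583007812, 4.137630462646484), (76.82694244384766, 35.216697692871094), 69.24951934814453)
scene 604 ((600.1182250976562, 0.6264877319335938), (70.96858978271484, 34.9708251953125), 71.53376770019531)
((601.5753173828125, 3.5038833618164062), (78.04826354980469, 35.311248779296875), 69.9705581665039)
delta [ 0.5768 -0.4595  0.0421] turn [-0.001 -0.001 -0.943] tilt 0.07
```

The manual's scale: shifts go in shares of 0.75 m and turns go in shares of 120 degrees. Converting my numbers, 0.577 m / 0.75 = 0.7693, -0.462 m / 0.75 = -0.616, -0.943 rad / 2.0944 = -0.4502.

Call:
move_arm(plan=[{"delta_pos":[0.7693,-0.616,0.056],"turn":[-0.0005,-0.0005,-0.4502],"fingers":0},{"delta_pos":[0.7693,-0.616,0.056],"turn":[-0.0005,-0.0005,-0.4502],"fingers":0},{"delta_pos":[0.7693,-0.616,0.056],"turn":[-0.0005,-0.0005,-0.4502],"fingers":0},{"delta_pos":[0.7693,-0.616,0.056],"turn":[-0.0005,-0.0005,-0.4502],"fingers":0},{"delta_pos":[0.7693,-0.616,0.056],"turn":[-0.0005,-0.0005,-0.4502],"fingers":0},{"delta_pos":[0.7693,-0.616,0.056],"turn":[-0.0005,-0.0005,-0.4502],"fingers":0},{"delta_pos":[0.7693,-0.616,0.056],"turn":[-0.0005,-0.0005,-0.4502],"fingers":0},{"delta_pos":[0.7693,-0.616,0.056],"turn":[-0.0005,-0.0005,-0.4502],"fingers":0},{"delta_pos":[0.7693,-0.616,0.056],"turn":[-0.0005,-0.0005,-0.4502],"fingers":0},{"delta_pos":[0.7693,-0.616,0.056],"turn":[-0.0005,-0.0005,-0.4502],"fingers":0},{"delta_pos":[0.7693,-0.616,0.056],"turn":[-0.0005,-0.0005,-0.4502],"fingers":0},{"delta_pos":[0.7693,-0.616,0.056],"turn":[-0.0005,-0.0005,-0.4502],"fingers":0}], force=60)

```text
clock: 1.6
position: [0.6004, 0.0042, 0.1998]
ee_rot: [0.819, 0.574, -0.0, 0.0]
ft_force: [0.4, -1.1, 0.3]
grip_width: 1.001
grasp_force: 0.0
```

```bash
python3 -c "
from h import *
o=get_obs();print(o['position'],o['joint_pos'],o['grip_width'])
go(.601,.003,.2,-20);go(.601,.003,.054,-20)"
```

```text
[0.60042122 0.00420854 0.19984379] [ 0.44331381  0.38027068 -0.6648341   1.55822461  0.24184377  1.28722009
 -0.60333919] 1.001293127524822
delta [-0.0009  0.001  -0.0002] turn [-0.     0.001  0.001] tilt 0.07
delta [-0.0008  0.001   0.1458] turn [-0.     0.001  0.001] tilt 0.07
```

Scaled: 0.146 m / 0.75 = 0.1947, -0.001 m / 0.75 = -0.0013.

Call:
move_arm(plan=[{"delta_pos":[-0.0013,0.0013,0.0667],"turn":[0,0,0],"fingers":0},{"delta_pos":[-0.0013,0.0013,0.1333],"turn":[0,0,0],"fingers":0},{"delta_pos":[-0.0013,0.0013,0.1947],"turn":[0,0,0],"fingers":0},{"delta_pos":[-0.0013,0.0013,0.1947],"turn":[0,0,0],"fingers":0},{"delta_pos":[-0.0013,0.0013,0.1947],"turn":[0,0,0],"fingers":1},{"delta_pos":[-0.0013,0.0013,0.1947],"turn":[0,0,0],"fingers":1},{"delta_pos":[-0.0013,0.0013,0.1947],"turn":[0,0,0],"fingers":1},{"delta_pos":[-0.0013,0.0013,0.1947],"turn":[0,0,0],"fingers":1},{"delta_pos":[-0.0013,0.0013,0.1947],"turn":[0,0,0],"fingers":1},{"delta_pos":[-0.0013,0.0013,0.1947],"turn":[0,0,0],"fingers":1}], force=60)

```text
clock: 2.85
position: [0.6011, 0.0005, 0.056]
ee_rot: [0.819, 0.574, 0.0, 0.001]
ft_force: [-1.1, -1.1, 6.3]
grip_width: 0.388
grasp_force: 59.0
```

```bash
python3 -c "
from h import *
o=get_obs();print(o['position'],o['grip_width'],o['grasp_force'])
p=o['position']
go(p[0],p[1],.15,-20);go(.4546,.2834,.15,0);go(.4546,.2834,p[2]-.02,0)"
```

```text
[6.01146743e-01 5.48411380e-04 5.60326385e-02] 0.3881574098503708 59.04091542237438
delta [-0.0001  0.0003 -0.094 ] turn [ 0.003  0.001 -0.   ] tilt 0.17
delta [ 0.2156 -0.2342 -0.0948] turn [ 0.003  0.001 -0.349] tilt 0.17
delta [ 0.2157 -0.2345  0.0192] turn [ 0.003  0.001 -0.349] tilt 0.17
```

Scaled: -0.234 m / 0.75 = -0.312, -0.094 m / 0.75 = -0.1253, -0.349 rad / 2.0944 = -0.1666.

Call:
move_arm(plan=[{"delta_pos":[0,0,-0.0533],"turn":[0,0,0],"fingers":1},{"delta_pos":[0,0,-0.12],"turn":[0,0,0],"fingers":1},{"delta_pos":[0.04,-0.0467,-0.1253],"turn":[0,0,-0.0239],"fingers":1},{"delta_pos":[0.0933,-0.1013,-0.1253],"turn":[0,0,-0.0525],"fingers":1},{"delta_pos":[0.1467,-0.16,-0.1253],"turn":[0,0,-0.0812],"fingers":1},{"delta_pos":[0.2,-0.2173,-0.1253],"turn":[0,0,-0.1146],"fingers":1},{"delta_pos":[0.2533,-0.2747,-0.1253],"turn":[0,0,-0.1432],"fingers":1},{"delta_pos":[0.2907,-0.312,-0.1253],"turn":[0,0,-0.1666],"fingers":1},{"delta_pos":[0.2907,-0.312,-0.08],"turn":[0,0,-0.1666],"fingers":1},{"delta_pos":[0.2907,-0.312,-0.0267],"turn":[0,0,-0.1666],"fingers":1},{"delta_pos":[0.2907,-0.312,0.008],"turn":[0,0,-0.1666],"fingers":1},{"delta_pos":[0.2907,-0.312,0.016],"turn":[0,0,-0.1666],"fingers":1}])

```text
clock: 4.35
position: [0.454, 0.2848, 0.0408]
ee_rot: [0.707, 0.707, -0.002, 0.0]
ft_force: [-0.0, -0.5, -1.8]
grip_width: 0.395
grasp_force: 60.4
```

```bash
python3 -c "
from h import *
c=shot('top');W=cloud(c);o=get_obs();print(o['position'],o['grip_width'],o['grasp_force'],o['ft_force'],o['joint_pos'])
go(.4546,.2834,.036,0)
c=shot('scene');cv2.imwrite('pics/a.png',cv2.resize(c['color'][120:270,100:300,::-1],(800,600),interpolation=cv2.INTER_CUBIC))"
```

```text
[0.45438491 0.28513763 0.04120932] 0.3918297379190007 60.37027108948678 [-0.79493244  0.07561009 -2.71813727] [ 0.02860768  0.47764859 -0.80141635  1.86322361  0.41094946  0.97612063
 -0.95371299]
delta [-0.0017  0.0002  0.0052] turn [-0.001  0.002  0.   ] tilt 0.14
```

View pics/a.png

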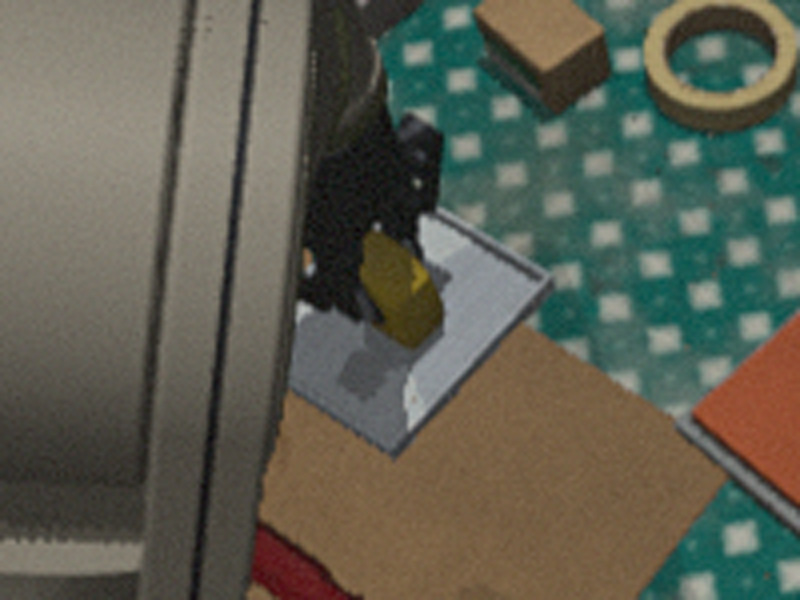

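The tape measure is held upright over the tray, at (400,290) in the crop, just above its floor. I'll lower it and release.

Scaled: -0.19 m / 0.75 = -0.2533, -0.15 m / 0.75 = -0.2.

Call:
move_arm(plan=[{"delta_pos":[0,0,0.004],"turn":[0,0,0],"fingers":1},{"delta_pos":[0,0,0.0073],"turn":[0,0,0],"fingers":1},{"delta_pos":[0,0,0.0073],"turn":[0,0,0],"fingers":1},{"delta_pos":[0,0,0.0073],"turn":[0,0,0],"fingers":0.3},{"delta_pos":[0,0,0.0073],"turn":[0,0,0],"fingers":0},{"delta_pos":[0,0,0.0073],"turn":[0,0,0],"fingers":0},{"delta_pos":[0,0,0.0073],"turn":[0,0,0],"fingers":0},{"delta_pos":[0,0,0.0073],"turn":[0,0,0],"fingers":0},{"delta_pos":[0,0,-0.0533],"turn":[0,0,0],"fingers":0},{"delta_pos":[0,0,-0.12],"turn":[0,0,0],"fingers":0},{"delta_pos":[0,0,-0.2],"turn":[0,0,0],"fingers":0},{"delta_pos":[0,0,-0.2533],"turn":[0,0,0],"fingers":0}])

```text
clock: 5.95
position: [0.4551, 0.2862, 0.2347]
ee_rot: [0.707, 0.707, 0.001, 0.001]
ft_force: [0.8, -0.1, -1.4]
grip_width: 1.002
grasp_force: 0.0
```

```bash
python3 -c "
from h import *
o=get_obs();print(o['position'],o['grip_width'],o['joint_pos'])
go(.497,-.268,.24,0);go(.497,-.268,.125,0)"
```

```text
[0.45506587 0.28617273 0.23472843] 1.0020248579763755 [ 0.14187658  0.25244258 -0.90715194  1.66805823  0.20652189  1.31984647
 -0.80102777]
delta [-0.5542  0.0418 -0.0049] turn [0.002 0.001 0.   ] tilt 0.13
delta [-0.5541  0.0415  0.1101] turn [0.002 0.001 0.   ] tilt 0.13
```

Scaled: -0.554 m / 0.75 = -0.7387, 0.042 m / 0.75 = 0.056, 0.002 rad / 2.0944 = 0.001.

Call:
move_arm(plan=[{"delta_pos":[-0.7387,0.056,-0.0067],"turn":[0.001,0.0005,0],"fingers":0},{"delta_pos":[-0.7387,0.056,-0.0067],"turn":[0.001,0.0005,0],"fingers":0},{"delta_pos":[-0.7387,0.056,-0.0067],"turn":[0.001,0.0005,0],"fingers":0},{"delta_pos":[-0.7387,0.056,-0.0067],"turn":[0.001,0.0005,0],"fingers":0},{"delta_pos":[-0.7387,0.056,-0.0067],"turn":[0.001,0.0005,0],"fingers":0},{"delta_pos":[-0.7387,0.056,-0.0067],"turn":[0.001,0.0005,0],"fingers":0},{"delta_pos":[-0.7387,0.056,-0.0067],"turn":[0.001,0.0005,0],"fingers":0},{"delta_pos":[-0.7387,0.056,-0.0067],"turn":[0.001,0.0005,0],"fingers":0},{"delta_pos":[-0.7387,0.056,-0.0067],"turn":[0.001,0.0005,0],"fingers":0},{"delta_pos":[-0.7387,0.056,-0.0067],"turn":[0.001,0.0005,0],"fingers":0}])

```text
clock: 7.2
position: [0.4955, -0.2733, 0.2368]
ee_rot: [0.71, 0.705, -0.001, -0.001]
ft_force: [0.6, 0.3, -0.3]
grip_width: 1.0
grasp_force: 0.0
```

```bash
cat > m.py <<'E'
from h import *
# joint geometry: orange tile masks fitted with the board model, both views, tape cleared
from scipy.optimize import least_squares
def board(c,box):
    """fit x,y,yaw: model mask edges of tiles vs orange-ness, sampled on plane z=.024"""
    hsv=cv2.cvtColor(c['color'],cv2.COLOR_RGB2HSV).astype(float)
    o=((hsv[...,0]<16)&(hsv[...,1]>130)).astype(np.float32)
    u=uvs(np.pad(np.ones((box[3]-box[1],box[2]-box[0])),((box[1],0),(box[0],0))))
    P=onplane(c,u,.024)[:,:2]*1000;I=o[u[:,1],u[:,0]]
    def model(p):
        a=p[2];q=(P-p[:2])@np.array([[np.cos(a),-np.sin(a)],[np.sin(a),np.cos(a)]])
        s=lambda d:1/(1+np.exp(-np.clip(d/1.2,-40,40)))
        bx=lambda x0,x1,y0,y1:s(q[:,0]-x0)*s(x1-q[:,0])*s(q[:,1]-y0)*s(y1-q[:,1])
        return np.clip(bx(-95,5,-40,100)+bx(17,95,-100,100)+bx(-95,17.5,-100,-52),0,1)
    ok=np.ones(len(I),bool)
    r=least_squares(lambda p:(model(p)-I),[580,-25,-.125],diff_step=1e-3,x_scale=[1,1,.01])
    return r.x,(r.fun**2).mean()
E
python3 - <<'E'
from m import *
np.set_printoptions(precision=4,suppress=True)
for n,bb,tb in(('top',(285,155,405,270),(180,222,260,305)),('scene',(255,160,405,295),(150,150,255,245))):
    c=shot(n);W=cloud(c);print(n,board(c,bb))
    w=W[tb[1]:tb[3],tb[0]:tb[2]].reshape(-1,3);w=w[(w[:,2]>.03)&(w[:,2]<.1)];print(' tape',len(w),rect(w),np.percentile(w[:,2],99))
    cv2.imwrite(f'pics/b_{n}.png',c['color'][:,:,::-1])
o=get_obs();print(o['position'],o['joint_pos'])
go(.497,-.268,.125,0)
E
```

```text
top (array([580.7873, -23.0998,  -0.1262]), np.float64(0.009799641092936863))
 tape 469 ((454.57366943359375, 287.96142578125), (34.585533142089844, 71.45616912841797), 0.5998411178588867) 0.0714010004448811
scene (array([833.6966, 126.8578,   0.5996]), np.float64(3.7419390667618455e-15))
 tape 531 ((462.249755859375, 355.76898193359375), (217.75897216796875, 39.68274688720703), 84.45465087890625) 0.07066804361224334
[ 0.4969 -0.2681  0.2374] [ 0.8414  0.2431 -0.5003  1.6086  0.1197  1.3227  0.3232]
delta [0.0001 0.0004 0.1124] turn [-0.002 -0.    -0.   ] tilt 0.13
```

Scaled: 0.112 m / 0.75 = 0.1493, 0.08 m / 0.75 = 0.1067, -0.002 rad / 2.0944 = -0.001.

Call:
move_arm(plan=[{"delta_pos":[0,0,0.0533],"turn":[-0.001,0,0],"fingers":0},{"delta_pos":[0,0,0.1067],"turn":[-0.001,0,0],"fingers":0},{"delta_pos":[0,0,0.1493],"turn":[-0.001,0,0],"fingers":0},{"delta_pos":[0,0,0.1493],"turn":[-0.001,0,0],"fingers":0},{"delta_pos":[0,0,0.1493],"turn":[-0.001,0,0],"fingers":0.5},{"delta_pos":[0,0,0.1493],"turn":[-0.001,0,0],"fingers":1},{"delta_pos":[0,0,0.1493],"turn":[-0.001,0,0],"fingers":1},{"delta_pos":[0,0,0.1493],"turn":[-0.001,0,0],"fingers":1},{"delta_pos":[0,0,0.1493],"turn":[-0.001,0,0],"fingers":1},{"delta_pos":[0,0,0.1493],"turn":[-0.001,0,0],"fingers":1}], force=80)

```text
clock: 8.55
position: [0.497, -0.2685, 0.1266]
ee_rot: [0.707, 0.707, -0.0, 0.001]
ft_force: [-0.9, 0.7, 6.2]
grip_width: 0.233
grasp_force: 77.8
```

```bash
python3 -c "
from h import *
o=get_obs();print(o['clock'],o['position'],o['grip_width'],o['grasp_force'],o['ft_force'])
go(.497,-.268,.24,0)
import json;json.dump(o['position'].tolist(),open('hang.json','w'))"
```

```text
8.55 [ 0.49696116 -0.26853689  0.12655354] 0.23291082383838968 77.77729868888855 [-0.93769981  0.74690013  6.20135114]
delta [ 4.000e-04  1.000e-04 -1.134e-01] turn [ 0.001  0.001 -0.   ] tilt 0.08
```

Scaled: -0.12 m / 0.75 = -0.16, -0.09 m / 0.75 = -0.12.

Call:
move_arm(plan=[{"delta_pos":[0,0,-0.0267],"turn":[0,0,0],"fingers":1},{"delta_pos":[0,0,-0.0667],"turn":[0,0,0],"fingers":1},{"delta_pos":[0,0,-0.12],"turn":[0,0,0],"fingers":1},{"delta_pos":[0,0,-0.16],"turn":[0,0,0],"fingers":1},{"delta_pos":[0,0,-0.16],"turn":[0,0,0],"fingers":1},{"delta_pos":[0,0,-0.16],"turn":[0,0,0],"fingers":1}])

```text
clock: 9.3
position: [0.4962, -0.2682, 0.2447]
ee_rot: [0.707, 0.707, -0.0, -0.0]
ft_force: [-0.7, 0.5, -1.7]
grip_width: 0.234
grasp_force: 78.3
```

Run:
```python
from m import *
for n in('top','scene'):
    c=shot(n); cv2.imwrite(f'pics/c_{n}.png',c['color'][:,:,::-1])
    if n=='scene':
        try: print(board(c,(255,160,405,295)))
        except Exception as e: print(e)
a=[cv2.resize(load(n)['color'][:,:,::-1][y:y+150,x:x+150],(400,400),interpolation=cv2.INTER_CUBIC) for n,x,y in(('top',380,160),('scene',330,190))]
cv2.imwrite('pics/c.png',cv2.hconcat(a))
o=get_obs();print(o['clock'],o['position'],o['grip_width'],o['grasp_force'],o['ft_force'])
go(.603,.063,.25,0)
```

```text
(array([8.33696599e+02, 1.26857840e+02, 5.99556304e-01]), np.float64(3.7419390667618455e-15))
9.4 [ 0.49601339 -0.26807307  0.24428753] 0.24322344491142742 78.25476050376892 [ 0.40381504 -0.5937671  -1.04966624]
delta [ 0.3311  0.107  -0.0057] turn [-0.002 -0.001 -0.   ] tilt 0.12
```

View pics/c.png

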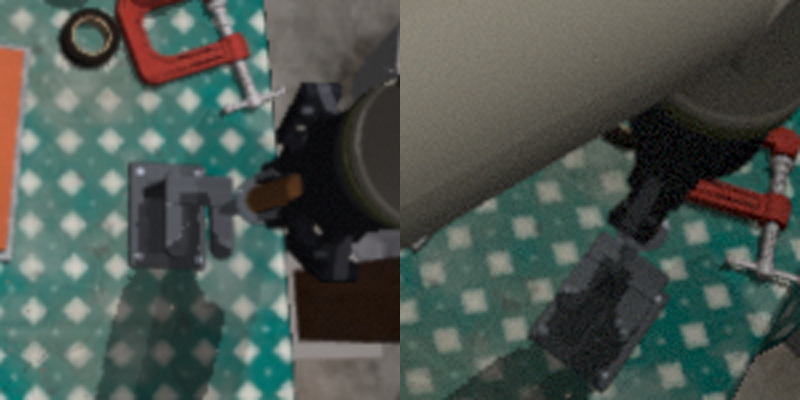

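The raker is out of the fork: in the top view its handle and collar sit at (260,200) in the crop, clear of the empty fork at (200,220). The arm hides most of the scene view. Board and raker positions relative to each other agree between the two views within 1.5 mm, so I'll go over the joint start.

Scaled: 0.331 m / 0.75 = 0.4413, 0.107 m / 0.75 = 0.1427, -0.002 rad / 2.0944 = -0.001.

Call:
move_arm(plan=[{"delta_pos":[0.0667,0.0213,-0.0067],"turn":[-0.001,-0.0005,0],"fingers":1},{"delta_pos":[0.1333,0.0427,-0.0067],"turn":[-0.001,-0.0005,0],"fingers":1},{"delta_pos":[0.2,0.064,-0.0067],"turn":[-0.001,-0.0005,0],"fingers":1},{"delta_pos":[0.2667,0.0853,-0.0067],"turn":[-0.001,-0.0005,0],"fingers":1},{"delta_pos":[0.3333,0.1067,-0.0067],"turn":[-0.001,-0.0005,0],"fingers":1},{"delta_pos":[0.4,0.128,-0.0067],"turn":[-0.001,-0.0005,0],"fingers":1},{"delta_pos":[0.4413,0.1427,-0.0067],"turn":[-0.001,-0.0005,0],"fingers":1},{"delta_pos":[0.4413,0.1427,0.04],"turn":[-0.001,-0.0005,0],"fingers":1},{"delta_pos":[0.4413,0.1427,0.08],"turn":[-0.001,-0.0005,0],"fingers":1},{"delta_pos":[0.4413,0.1427,0.08],"turn":[-0.001,-0.0005,0],"fingers":1},{"delta_pos":[0.4413,0.1427,0.08],"turn":[-0.001,-0.0005,0],"fingers":1},{"delta_pos":[0.4413,0.1427,0.08],"turn":[-0.001,-0.0005,0],"fingers":1}])

```text
clock: 10.9
position: [0.6043, 0.0628, 0.187]
ee_rot: [0.707, 0.707, 0.001, 0.002]
ft_force: [0.0, -0.6, -1.0]
grip_width: 0.238
grasp_force: 78.3
```

Run:
```python
from m import *
C=load('scene');C['color']=cv2.imread('pics/scene0.png')[:,:,::-1].copy()
hsv=cv2.cvtColor(C['color'],cv2.COLOR_RGB2HSV)
print('scene fit',board(C,(255,160,405,295)))
for n in('top','scene'):
    c=shot(n)
a=[cv2.resize(load(n)['color'][:,:,::-1][y:y+120,x:x+120],(400,400),interpolation=cv2.INTER_CUBIC) for n,x,y in(('top',285,150),('scene',265,165))]
cv2.imwrite('pics/d.png',cv2.hconcat(a))
o=get_obs();print(o['clock'],o['position'],o['grip_width'],o['grasp_force'],o['ft_force'])
go(.6028,.0632,.1236,0)
```

```text
scene fit (array([ 5.79909469e+02, -2.59509177e+01, -1.27605606e-01]), np.float64(0.02973328865819036))
11.0 [0.60408602 0.06270073 0.18661923] 0.23757957995034074 78.32904696464539 [ 0.50381937 -0.20282442 -1.50159727]
delta [ 0.0006 -0.0015  0.063 ] turn [ 0.004  0.001 -0.   ] tilt 0.22
```

View pics/d.png

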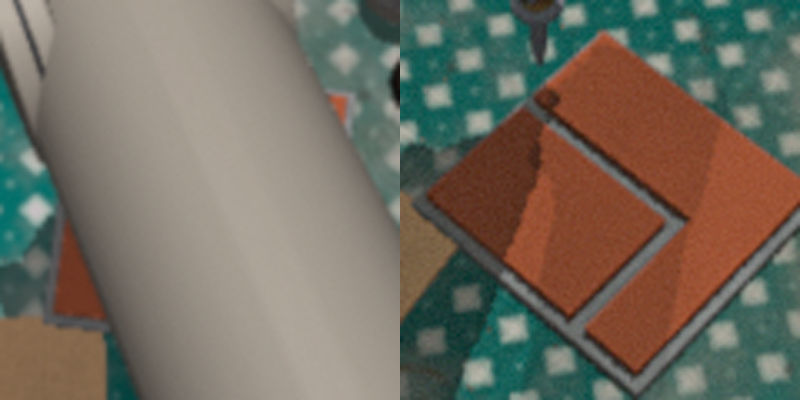

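The scene view shows the point at about pixel (307,184) hanging above the open end of the long leg near (306,197), with the joint now fully clear. I'll compare the point with the joint in this one view, so the calibration bias cancels.

Run:
```python
from m import *
c=load('scene');x,e=board(c,(255,160,405,295));print(x,e)
print('tip',onplane(c,[(307,183.6)],.080),'tcp',get_obs()['position'])
g=cv2.cvtColor(c['color'],cv2.COLOR_RGB2GRAY);print(g[176:188,301:314])
a=x[2];R=np.array([[np.cos(a),-np.sin(a)],[np.sin(a),np.cos(a)]])
for q in((11,90),(11,-46),(-87,-46)):print(q,x[:2]+R@q)
```

```text
[ 5.79392501e+02 -2.60249083e+01 -1.25439073e-01] 0.006125843468638894
tip [[0.60692859 0.06083805 0.08      ]] tcp [0.60408602 0.06270073 0.18661923]
[[ 77  81  73  53  56  53  55  51  98 106  92  76  68]
 [ 75  79  93  68  53  53  48  54 124 126  93  71  73]
 [ 77  84 107  76  56  53  55  63 131 131  94  75  74]
 [ 77  84 105  88  55  54  52  71 145 148 109  76  74]
 [ 80  82 100  90  64  53  55  90 151 154 115  88  69]
 [ 86  86  93 113  78  49  58 108 152 144 117  82  76]
 [ 85  82  93 122  98  58  56 115 132 121 102  74  70]
 [ 81  86  87 107  94  61  52  94 103  84  79  70  68]
 [ 79  84  78  80  74  63  60  69  67  70  66  66  86]
 [ 79  80  73  75  71  74  69  70  70  69  72  90 110]
 [ 91  82  75  69  74  72  73  75  69  70  96 110 115]
 [114  91  74  66  71  65  72  70  77 101 113 116 104]]
(11, 90) [601.56600487  61.89173234]
(11, -46) [584.55099475 -73.03969258]
(-87, -46) [487.32099738 -60.77887646]
```

Run:
```python
from m import *
np.set_printoptions(precision=4,suppress=True)
c=load('scene');W=cloud(c)
for v in range(158,186,2):
    r=W[v,292:322];ok=(r[:,2]>.06)&(np.abs(r[:,0]-.6)<.06)
    print(v,ok.sum(),292+np.flatnonzero(ok)[[0,-1]] if ok.any() else '',r[ok].mean(0) if ok.any() else '')
for p in((306.6,183.6),(307.6,183.6),(306.6,184.6)):print(onplane(c,[p],.08))
cv2.imwrite('pics/e.png',cv2.resize(c['color'][145:205,280:340,::-1],(600,600),interpolation=cv2.INTER_CUBIC))
```

```text
158 17 [294 310] [0.5817 0.0528 0.2121]
160 16 [296 311] [0.5896 0.0552 0.1947]
162 17 [297 313] [0.5955 0.056  0.1806]
164 16 [298 313] [0.5973 0.0562 0.1713]
166 16 [298 313] [0.5992 0.0579 0.1606]
168 14 [299 312] [0.5964 0.0559 0.1579]
170 11 [300 310] [0.592  0.0541 0.1569]
172 5 [304 308] [0.6023 0.0593 0.1334]
174 5 [304 308] [0.6018 0.0591 0.1264]
176 5 [304 308] [0.6025 0.0598 0.1171]
178 5 [304 308] [0.6018 0.0594 0.1103]
180 3 [305 307] [0.6014 0.0593 0.1028]
182 3 [305 307] [0.6036 0.0611 0.0905]
184 1 [306 306] [0.6032 0.061  0.0827]
[[0.6064 0.0616 0.08  ]]
[[0.6077 0.0597 0.08  ]]
[[0.6041 0.0599 0.08  ]]
```

View pics/e.png

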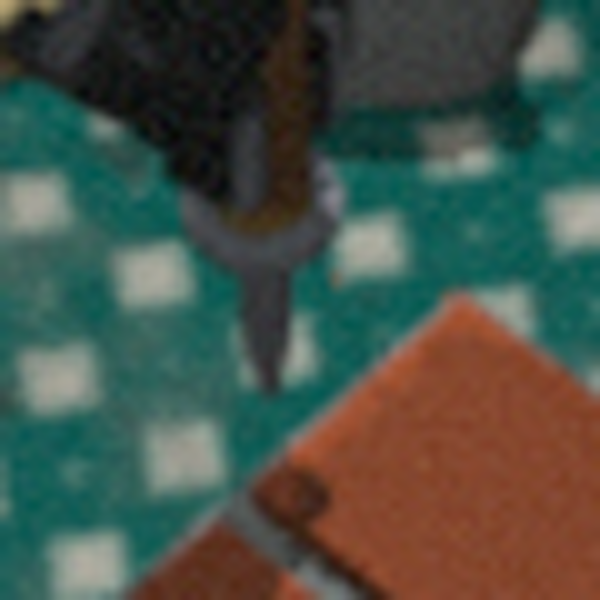

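The point is at pixel (306.7,183.5) and the tool is upright. Next I'll lower it to about 12 mm above the tiles near the start and look again, where parallax hardly matters.

Scaled: 0.044 m / 0.75 = 0.0587, 0.04 m / 0.75 = 0.0533, 0.003 rad / 2.0944 = 0.0014.

Call:
move_arm(plan=[{"delta_pos":[0.0007,-0.0033,0.0267],"turn":[0.0014,0,0],"fingers":1},{"delta_pos":[0.0007,-0.0033,0.0533],"turn":[0.0014,0,0],"fingers":1},{"delta_pos":[0.0007,-0.0033,0.0587],"turn":[0.0014,0,0],"fingers":1},{"delta_pos":[0.0007,-0.0033,0.0587],"turn":[0.0014,0,0],"fingers":1},{"delta_pos":[0.0007,-0.0033,0.0587],"turn":[0.0014,0,0],"fingers":1}])

```text
clock: 11.62
position: [0.6016, 0.0633, 0.1421]
ee_rot: [0.707, 0.707, -0.0, 0.0]
ft_force: [0.2, -0.4, -1.1]
grip_width: 0.239
grasp_force: 78.3
```

Run:
```python
from m import *
np.set_printoptions(precision=4,suppress=True)
c=shot('scene');W=cloud(c);x,e=board(c,(255,160,405,295));print(x,e)
o=get_obs();p=o['position'];print(p,o['ft_force'])
zt=p[2]-.1066
for v in range(180,206,2):
    r=W[v,292:322];ok=(r[:,2]>.034)&(np.abs(r[:,0]-.6)<.06)
    print(v,ok.sum(),292+np.flatnonzero(ok)[[0,-1]] if ok.any() else '',r[ok].mean(0) if ok.any() else '')
from scipy.spatial.transform import Rotation
K=np.array([[c['fx'],0,c['cx']],[0,c['fy'],c['cy']],[0,0,1]])
a=x[2];R=np.array([[np.cos(a),-np.sin(a)],[np.sin(a),np.cos(a)]]);s=x[:2]+R@[11,90]
pr=lambda X:cv2.projectPoints(np.array([X],float),cv2.Rodrigues(c['R'].astype(float))[0],c['t'].astype(float),K.astype(float),np.array([float(c['k1']),0,0,0]))[0].ravel()
print('start',s,pr([s[0]/1000,s[1]/1000,.024]),'at tip height',pr([s[0]/1000,s[1]/1000,zt]),'tcp->',pr([p[0],p[1],zt]))
cv2.imwrite('pics/f.png',cv2.resize(c['color'][160:210,280:330,::-1],(600,600),interpolation=cv2.INTER_CUBIC))
```

```text
[579.4373 -25.9264  -0.1251] 0.006925939884080325
[0.6016 0.0632 0.1422] [-0.0875  0.4216 -1.4458]
180 14 [298 311] [0.594  0.0579 0.1129]
182 11 [300 310] [0.5902 0.0537 0.1129]
184 5 [303 307] [0.598  0.0599 0.0901]
186 5 [303 307] [0.5985 0.0604 0.0806]
188 5 [303 307] [0.5988 0.0609 0.0713]
190 4 [304 307] [0.5981 0.059  0.0653]
192 4 [304 307] [0.5999 0.0606 0.0528]
194 2 [305 306] [0.6002 0.061  0.0432]
196 0  
198 0  
200 0  
202 0  
204 0  
start [601.5818  61.9975] [305.6354 197.6783] at tip height [305.5584 195.1291] tcp-> [305.1514 194.8698]
```

View pics/f.png

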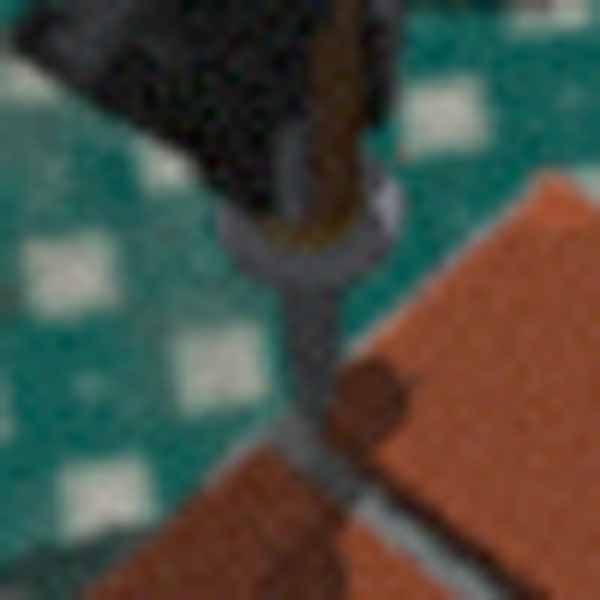

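The point is at pixel (305.3,194.1), over the grey joint floor, with its target at (305.6,195.1). That is within about 1 mm across the joint, so I'll lower it gently.

Call:
move_arm(plan=[{"delta_pos":[-0.0007,-0.0009,0.0067],"turn":[0,0,0],"fingers":1},{"delta_pos":[-0.0007,-0.0009,0.012],"turn":[0,0,0],"fingers":1},{"delta_pos":[-0.0007,-0.0009,0.0173],"turn":[0,0,0],"fingers":1},{"delta_pos":[-0.0007,-0.0009,0.0213],"turn":[0,0,0],"fingers":1},{"delta_pos":[-0.0007,-0.0009,0.0247],"turn":[0,0,0],"fingers":1},{"delta_pos":[-0.0007,-0.0009,0.0247],"turn":[0,0,0],"fingers":1},{"delta_pos":[-0.0007,-0.0009,0.0247],"turn":[0,0,0],"fingers":1}])

```text
clock: 12.55
position: [0.6006, 0.0627, 0.1232]
ee_rot: [0.707, 0.707, -0.001, 0.0]
ft_force: [-0.1, -0.1, -1.5]
grip_width: 0.234
grasp_force: 78.3
```

Scaled: 0.004 m / 0.75 = 0.0053, 0.002 m / 0.75 = 0.0027.

Call:
move_arm(plan=[{"delta_pos":[0,0.0027,0],"turn":[0,0,0],"fingers":1},{"delta_pos":[0,0.0053,0],"turn":[0,0,0],"fingers":1},{"delta_pos":[0,0.0053,0],"turn":[0,0,0],"fingers":1}])

```text
clock: 12.92
position: [0.6047, 0.0626, 0.1231]
ee_rot: [0.707, 0.707, -0.001, 0.0]
ft_force: [-1.0, -0.3, -0.5]
grip_width: 0.236
grasp_force: 78.3
```

Scaled: -0.008 m / 0.75 = -0.0107, -0.006 m / 0.75 = -0.008.

Call:
move_arm(plan=[{"delta_pos":[0,-0.004,0],"turn":[0,0,0],"fingers":1},{"delta_pos":[0,-0.008,0],"turn":[0,0,0],"fingers":1},{"delta_pos":[0,-0.0107,0],"turn":[0,0,0],"fingers":1},{"delta_pos":[0,-0.0107,0],"turn":[0,0,0],"fingers":1}])

```text
clock: 13.42
position: [0.5979, 0.0625, 0.1238]
ee_rot: [0.707, 0.707, 0.001, 0.001]
ft_force: [6.6, -1.1, -2.2]
grip_width: 0.238
grasp_force: 79.2
```

Both walls are felt: the joint centre is at x ≈ 0.6017, which agrees with the scene view's board fit (0.5796, −0.0255, −7.2°). I'll re-centre and start the pass.

Scaled: -0.0486 m / 0.75 = -0.0648, 0.005 m / 0.75 = 0.0067.

Call:
move_arm(plan=[{"delta_pos":[0,0.004,0],"turn":[0,0,0],"fingers":1},{"delta_pos":[0,0.0067,0],"turn":[0,0,0],"fingers":1},{"delta_pos":[-0.0065,0.0059,0],"turn":[0,0,0],"fingers":1},{"delta_pos":[-0.0129,0.0051,0],"turn":[0,0,0],"fingers":1},{"delta_pos":[-0.0195,0.0043,0],"turn":[0,0,0],"fingers":1},{"delta_pos":[-0.0259,0.0035,0],"turn":[0,0,0],"fingers":1},{"delta_pos":[-0.0324,0.0027,0],"turn":[0,0,0],"fingers":1},{"delta_pos":[-0.0389,0.0017,0],"turn":[0,0,0],"fingers":1},{"delta_pos":[-0.0453,0.0009,0],"turn":[0,0,0],"fingers":1},{"delta_pos":[-0.0519,0.0001,0],"turn":[0,0,0],"fingers":1},{"delta_pos":[-0.0583,-0.0007,0],"turn":[0,0,0],"fingers":1},{"delta_pos":[-0.0648,-0.0015,0],"turn":[0,0,0],"fingers":1}])

```text
clock: 14.92
position: [0.5954, 0.0137, 0.1231]
ee_rot: [0.707, 0.707, -0.001, 0.0]
ft_force: [-0.2, -0.1, -1.4]
grip_width: 0.239
grasp_force: 78.7
```

Run:
```python
from h import *
o=get_obs();p=o['position'];print(p,o['ft_force'],o['joint_velocities'].round(2))
k=(0.0626-p[1])/.1349;print('line x',.6018-.017*k)
go(.5848,-.0723,.1236,0);go(.4875,-.0600,.1236,0)
```

```text
[0.59536827 0.01373471 0.12313999] [-0.15391388 -0.1246677  -1.4478488 ] [ 0.06 -0.02  0.01  0.02 -0.01 -0.01  0.07]
line x 0.5956420320763868
delta [-0.086  -0.0106 -0.0003] turn [-0.001  0.001  0.   ] tilt 0.1
delta [-0.0737 -0.1079 -0.0003] turn [-0.001  0.001  0.   ] tilt 0.1
```

Scaled: -0.0573 m / 0.75 = -0.0764, -0.0071 m / 0.75 = -0.0095.

Call:
move_arm(plan=[{"delta_pos":[-0.0064,-0.0008,0],"turn":[0,0,0],"fingers":1},{"delta_pos":[-0.0128,-0.0016,0],"turn":[0,0,0],"fingers":1},{"delta_pos":[-0.0191,-0.0024,0],"turn":[0,0,0],"fingers":1},{"delta_pos":[-0.0255,-0.0031,0],"turn":[0,0,0],"fingers":1},{"delta_pos":[-0.0319,-0.0039,0],"turn":[0,0,0],"fingers":1},{"delta_pos":[-0.0383,-0.0047,0],"turn":[0,0,0],"fingers":1},{"delta_pos":[-0.0445,-0.0055,0],"turn":[0,0,0],"fingers":1},{"delta_pos":[-0.0509,-0.0063,0],"turn":[0,0,0],"fingers":1},{"delta_pos":[-0.0573,-0.0071,0],"turn":[0,0,0],"fingers":1},{"delta_pos":[-0.0637,-0.0079,0],"turn":[0,0,0],"fingers":1},{"delta_pos":[-0.0701,-0.0087,0],"turn":[0,0,0],"fingers":1},{"delta_pos":[-0.0764,-0.0095,0],"turn":[0,0,0],"fingers":1}])

```text
clock: 16.42
position: [0.5883, -0.0436, 0.1232]
ee_rot: [0.707, 0.707, -0.001, 0.0]
ft_force: [0.6, -0.3, -1.0]
grip_width: 0.238
grasp_force: 78.7
```

Run:
```python
from h import *
o=get_obs();p=o['position'];print(p,o['ft_force'])
k=(0.0626-p[1])/.1349;print('line x',.6018-.017*k)
go(.5848,-.0723,.1236,0);go(.4875,-.0600,.1236,0)
```

```text
[ 0.58827887 -0.04363921  0.12322543] [ 0.59990972 -0.26329649 -0.98777054]
line x 0.5884118118336116
delta [-0.0287 -0.0035 -0.0003] turn [-0.001  0.001 -0.   ] tilt 0.1
delta [-0.0164 -0.1008 -0.0003] turn [-0.001  0.001 -0.   ] tilt 0.1
```

Next I'll go to the corner and on gently to feel its far wall, which fixes the short leg's centre line.

Scaled: -0.0327 m / 0.75 = -0.0436, -0.0287 m / 0.75 = -0.0383.

Call:
move_arm(plan=[{"delta_pos":[-0.0064,-0.0008,0],"turn":[0,0,0],"fingers":1},{"delta_pos":[-0.0128,-0.0016,0],"turn":[0,0,0],"fingers":1},{"delta_pos":[-0.0191,-0.0024,0],"turn":[0,0,0],"fingers":1},{"delta_pos":[-0.0255,-0.0031,0],"turn":[0,0,0],"fingers":1},{"delta_pos":[-0.0319,-0.0039,0],"turn":[0,0,0],"fingers":1},{"delta_pos":[-0.0383,-0.0047,0],"turn":[0,0,0],"fingers":1},{"delta_pos":[-0.0409,-0.0049,0],"turn":[0,0,0],"fingers":1},{"delta_pos":[-0.0436,-0.0053,0],"turn":[0,0,0],"fingers":1},{"delta_pos":[-0.0436,-0.0053,0],"turn":[0,0,0],"fingers":1}])

```text
clock: 17.55
position: [0.5844, -0.075, 0.1233]
ee_rot: [0.707, 0.707, -0.0, -0.0]
ft_force: [1.0, 3.7, -2.4]
grip_width: 0.237
grasp_force: 78.6
```

Scaled: -0.0533 m / 0.75 = -0.0711, 0.0043 m / 0.75 = 0.0057.

Call:
move_arm(plan=[{"delta_pos":[0.0057,0,0],"turn":[0,0,0],"fingers":1},{"delta_pos":[0.0065,-0.0064,0],"turn":[0,0,0],"fingers":1},{"delta_pos":[0.0073,-0.0129,0],"turn":[0,0,0],"fingers":1},{"delta_pos":[0.0081,-0.0193,0],"turn":[0,0,0],"fingers":1},{"delta_pos":[0.0091,-0.0259,0],"turn":[0,0,0],"fingers":1},{"delta_pos":[0.0099,-0.0323,0],"turn":[0,0,0],"fingers":1},{"delta_pos":[0.0107,-0.0387,0],"turn":[0,0,0],"fingers":1},{"delta_pos":[0.0115,-0.0452,0],"turn":[0,0,0],"fingers":1},{"delta_pos":[0.0123,-0.0517,0],"turn":[0,0,0],"fingers":1},{"delta_pos":[0.0131,-0.0581,0],"turn":[0,0,0],"fingers":1},{"delta_pos":[0.0139,-0.0645,0],"turn":[0,0,0],"fingers":1},{"delta_pos":[0.0148,-0.0711,0],"turn":[0,0,0],"fingers":1}])

```text
clock: 19.05
position: [0.5307, -0.0649, 0.1233]
ee_rot: [0.707, 0.707, -0.001, 0.0]
ft_force: [0.7, 0.3, -0.7]
grip_width: 0.237
grasp_force: 78.7
```

Run:
```python
from h import *
o=get_obs();p=o['position'];print(p,o['ft_force'])
print('line y',-.0720+.0123*(.5848-p[0])/.0973)
go(.4875,-.0597,.1236,0)
```

```text
[ 0.53070454 -0.06487301  0.12332482] [ 0.686699    0.33159427 -0.71552624]
line y -0.06516162250823285
delta [ 0.0052 -0.0432 -0.0002] turn [-0.001  0.001 -0.   ] tilt 0.1
```

Nine rows to the end, a hold, then straight up.

Scaled: -0.0432 m / 0.75 = -0.0576, 0.0052 m / 0.75 = 0.0069.

Call:
move_arm(plan=[{"delta_pos":[0.0008,-0.0064,0],"turn":[0,0,0],"fingers":1},{"delta_pos":[0.0016,-0.0128,0],"turn":[0,0,0],"fingers":1},{"delta_pos":[0.0023,-0.0192,0],"turn":[0,0,0],"fingers":1},{"delta_pos":[0.0031,-0.0256,0],"turn":[0,0,0],"fingers":1},{"delta_pos":[0.0039,-0.032,0],"turn":[0,0,0],"fingers":1},{"delta_pos":[0.0047,-0.0384,0],"turn":[0,0,0],"fingers":1},{"delta_pos":[0.0053,-0.0448,0],"turn":[0,0,0],"fingers":1},{"delta_pos":[0.0061,-0.0512,0],"turn":[0,0,0],"fingers":1},{"delta_pos":[0.0069,-0.0576,0],"turn":[0,0,0],"fingers":1},{"delta_pos":[0.0069,-0.0576,0],"turn":[0,0,0],"fingers":1},{"delta_pos":[0.0069,-0.0576,0],"turn":[0,0,0],"fingers":1}])

```text
clock: 20.42
position: [0.4879, -0.0597, 0.1234]
ee_rot: [0.707, 0.707, -0.001, 0.0]
ft_force: [-0.4, -0.5, -0.2]
grip_width: 0.233
grasp_force: 78.7
```

Scaled: -0.122 m / 0.75 = -0.1627, -0.1 m / 0.75 = -0.1333.

Call:
move_arm(plan=[{"delta_pos":[0,0,-0.0133],"turn":[0,0,0],"fingers":1},{"delta_pos":[0,0,-0.04],"turn":[0,0,0],"fingers":1},{"delta_pos":[0,0,-0.08],"turn":[0,0,0],"fingers":1},{"delta_pos":[0,0,-0.1333],"turn":[0,0,0],"fingers":1},{"delta_pos":[0,0,-0.1627],"turn":[0,0,0],"fingers":1},{"delta_pos":[0,0,-0.1627],"turn":[0,0,0],"fingers":1}])

```text
clock: 21.18
position: [0.4889, -0.0595, 0.2473]
ee_rot: [0.707, 0.707, 0.0, 0.002]
ft_force: [-0.7, -0.1, -1.6]
grip_width: 0.237
grasp_force: 78.8
```

Run:
```python
from h import *
o=get_obs();p=o['position'];print(p,o['ft_force'])
go(.4968,-.2684,.245,0)
```

```text
[ 0.48892581 -0.05946894  0.24731285] [-0.70909255 -0.1010977  -1.61661433]
delta [-0.2089  0.0079  0.0028] turn [0.002 0.002 0.   ] tilt 0.19
```

Scaled: -0.209 m / 0.75 = -0.2787, 0.002 m / 0.75 = 0.0027, 0.002 rad / 2.0944 = 0.001.

Call:
move_arm(plan=[{"delta_pos":[-0.0533,0.0027,0.0027],"turn":[0.0005,0.0005,0],"fingers":1},{"delta_pos":[-0.1067,0.0053,0.0027],"turn":[0.001,0.001,0],"fingers":1},{"delta_pos":[-0.16,0.008,0.0027],"turn":[0.001,0.001,0],"fingers":1},{"delta_pos":[-0.2133,0.0107,0.0027],"turn":[0.001,0.001,0],"fingers":1},{"delta_pos":[-0.26,0.0107,0.0027],"turn":[0.001,0.001,0],"fingers":1},{"delta_pos":[-0.2787,0.0107,0.0027],"turn":[0.001,0.001,0],"fingers":1},{"delta_pos":[-0.2787,0.0107,0.0027],"turn":[0.001,0.001,0],"fingers":1},{"delta_pos":[-0.2787,0.0107,0.0027],"turn":[0.001,0.001,0],"fingers":1},{"delta_pos":[-0.2787,0.0107,0.0027],"turn":[0.001,0.001,0],"fingers":1}])

```text
clock: 22.3
position: [0.4963, -0.2671, 0.2438]
ee_rot: [0.706, 0.708, -0.001, -0.001]
ft_force: [-0.4, 0.0, -0.5]
grip_width: 0.236
grasp_force: 78.7
```

Run:
```python
from h import *
o=get_obs();p=o['position'];print(p,o['ft_force'])
go(.4968,-.2684,.1275,0)
```

```text
[ 0.49626266 -0.26713023  0.24378476] [-0.35525829  0.01107291 -0.4895454 ]
delta [-0.0013  0.0009  0.1163] turn [-0.003 -0.001  0.002] tilt 0.16
```

Scaled: 0.1165 m / 0.75 = 0.1553, -0.001 m / 0.75 = -0.0013, -0.002 rad / 2.0944 = -0.001.

Call:
move_arm(plan=[{"delta_pos":[-0.0013,0.0007,0.0267],"turn":[-0.001,0,0.0005],"fingers":1},{"delta_pos":[-0.0013,0.0007,0.0533],"turn":[-0.001,0,0.0005],"fingers":1},{"delta_pos":[-0.0013,0.0007,0.08],"turn":[-0.001,0,0.0005],"fingers":1},{"delta_pos":[-0.0013,0.0007,0.1067],"turn":[-0.001,0,0.0005],"fingers":1},{"delta_pos":[-0.0013,0.0007,0.1267],"turn":[-0.001,0,0.0005],"fingers":1},{"delta_pos":[-0.0013,0.0007,0.1427],"turn":[-0.001,0,0.0005],"fingers":1},{"delta_pos":[-0.0013,0.0007,0.1527],"turn":[-0.001,0,0.0005],"fingers":1},{"delta_pos":[-0.0013,0.0007,0.1553],"turn":[-0.001,0,0.0005],"fingers":1},{"delta_pos":[-0.0013,0.0007,0.1553],"turn":[-0.001,0,0.0005],"fingers":1}])

```text
clock: 23.42
position: [0.4963, -0.2696, 0.1274]
ee_rot: [0.707, 0.707, -0.0, -0.0]
ft_force: [0.4, -0.2, -1.1]
grip_width: 0.237
grasp_force: 78.7
```

Scaled: -0.15 m / 0.75 = -0.2, 0.001 m / 0.75 = 0.0013.

Call:
move_arm(plan=[{"delta_pos":[0.0013,0.0007,0.0011],"turn":[0,0,0],"fingers":1},{"delta_pos":[0.0013,0.0007,0.0011],"turn":[0,0,0],"fingers":1},{"delta_pos":[0.0013,0.0007,0.0011],"turn":[0,0,0],"fingers":0.5},{"delta_pos":[0.0013,0.0007,0.0011],"turn":[0,0,0],"fingers":0},{"delta_pos":[0.0013,0.0007,0.0011],"turn":[0,0,0],"fingers":0},{"delta_pos":[0.0013,0.0007,0.0011],"turn":[0,0,0],"fingers":0},{"delta_pos":[0.0013,0.0007,0.0011],"turn":[0,0,0],"fingers":0},{"delta_pos":[0.0013,0.0007,0.0011],"turn":[0,0,0],"fingers":0},{"delta_pos":[0.0013,0.0007,-0.04],"turn":[0,0,0],"fingers":0},{"delta_pos":[0.0013,0.0007,-0.0933],"turn":[0,0,0],"fingers":0},{"delta_pos":[0.0013,0.0007,-0.16],"turn":[0,0,0],"fingers":0},{"delta_pos":[0.0013,0.0007,-0.2],"turn":[0,0,0],"fingers":0}])

```text
clock: 24.92
position: [0.4972, -0.2686, 0.2798]
ee_rot: [0.707, 0.707, 0.0, 0.001]
ft_force: [-0.4, 0.6, 0.1]
grip_width: 1.003
grasp_force: 0.0
```

Scaled: 0.17 m / 0.75 = 0.2267, 0.12 m / 0.75 = 0.16.

Call:
move_arm(plan=[{"delta_pos":[0,-0.0533,-0.04],"turn":[0,0,0],"fingers":0},{"delta_pos":[0.08,-0.08,-0.04],"turn":[0,0,0],"fingers":0},{"delta_pos":[0.16,-0.08,-0.04],"turn":[0,0,0],"fingers":0},{"delta_pos":[0.2267,-0.08,-0.04],"turn":[0,0,0],"fingers":0},{"delta_pos":[0.2267,-0.08,-0.04],"turn":[0,0,0],"fingers":0},{"delta_pos":[0.2267,-0.08,-0.04],"turn":[0,0,0],"fingers":0}])

```text
clock: 25.68
position: [0.4368, -0.0992, 0.3074]
ee_rot: [0.708, 0.707, -0.0, -0.0]
ft_force: [-0.8, -0.2, -0.2]
grip_width: 0.996
grasp_force: 0.0
```

Run:
```python
from h import *
o=get_obs();print(o['clock'],o['position'],o['grip_width'])
c=shot('top');s=c['color'][190:290,400:500];W=cloud(c)[210:270,420:480].reshape(-1,3);t=W[W[:,2]>.157];t=t[t[:,2]<.19];print(len(t),rect(t),np.nanmax(t[:,2]))
d=load('top')['color'][:,:,::-1]
cv2.imwrite('pics/g.png',cv2.hconcat([d[90:360,80:500],cv2.resize(s[:,:,::-1],(270,270),interpolation=cv2.INTER_CUBIC)]))
```

```text
25.675 [ 0.436841   -0.09923486  0.30736237] 0.9962750182949156Traceback (most recent call last):
  File "<stdin>", line 3, in <module>
    res = np.fmax.reduce(a, axis=axis, out=out, **kwargs)
ValueError: zero-size array to reduction operation fmax which has no identity
```

Run:
```python
from h import *
a=[load('top'),shot('scene')]
cv2.imwrite('pics/g.png',cv2.hconcat([cv2.resize(a[0]['color'][90:360,80:500,::-1],(400,300)),cv2.resize(a[1]['color'][:,:,::-1],(400,300))]))
```

```text
(no output)
```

View pics/g.png

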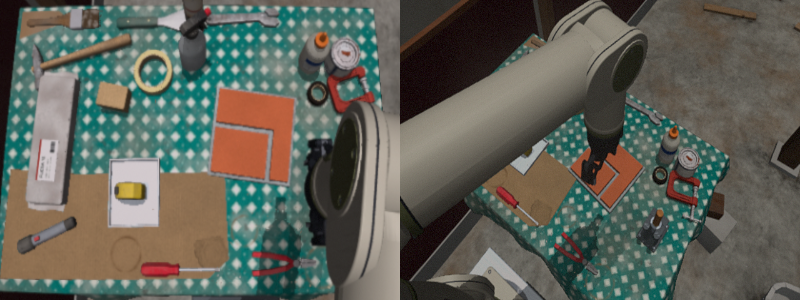

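The tape measure stands in the tray at (130,189), left half. In the scene half the tool stands in the stand at (655,225). The arm only hides it from the top camera, so I'll measure it from the scene view.

Run:
```python
from h import *
W=cloud(load('scene'))[265:345,370:440].reshape(-1,3)
t=W[(W[:,2]>.157)&(W[:,2]<.19)];print(len(t),rect(t),t.mean(0),np.percentile(t[:,2],[50,99]))
for n,b in(('top',(180,222,260,305)),):
    w=cloud(load(n))[b[1]:b[3],b[0]:b[2]].reshape(-1,3);w=w[(w[:,2]>.03)&(w[:,2]<.1)];print(rect(w),np.percentile(w[:,2],99))
```

```text
129 ((495.6122131347656, -269.7430725097656), (21.27918815612793, 21.853200912475586), 12.249771118164062) [ 0.49444989 -0.2701633   0.16563619] [0.16641487 0.16948733]
((454.6559143066406, 288.5663757324219), (34.87082290649414, 72.87618255615234), 0.6746552586555481) 0.07092245917083616
```

The tool's top is back within 1 mm of its first measured place (0.4956,−0.2697 against 0.4961,−0.2701) at the same height. The tape measure is upright, about 5 mm from the tray centre, so I'll hand in.

```bash
python3 -c "
from workcell import *
print(hand_in())"
```

```text
the job is handed in; nothing more can be done
None
```

The job is handed in, with no verdict returned: the tape measure stands upright in the tray, the joint was raked in one unbroken pass, and by the last camera check the tool hangs upright in its fork.

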